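# Find the loose terminal bolt and hold its cover open

### The arm

A 6-joint arm with a two-finger parallel gripper is mounted at the origin on a cart in front of the work surface, level with it; the furniture and walls round the work are solid. World frame = base frame: x ahead of the robot, y to its left, z up, the work surface at z = 0. Lengths are in mm, angles in degrees, forces in N, time in s.
With the tool pointing down it reaches from about 300 to 850 mm from the base axis. Payload 4.2 kg.
Tool frame: the origin (TCP) lies midway between the tips of the shut fingers; the grasp point (between the pads) lies 19 mm behind it (env.grasp_offset is the distance from the TCP to the grasp point, in mm); z points along the fingers, y is the line along which they close (so a half turn about z gives the same grasp; the last joint's range is limited). The gripper opens to 91 mm and grips with 3 to 60 N. Pads are 32 mm wide; open, the fingers measure 118 mm over their backs; the gripper's body (76 mm by 178 mm) begins 60 mm behind the grasp point.
Start: joints at [-78.323, 18.312, 89.639, -0, 72.044, -1.146], TCP at [127.615, -560.676, 213.976] pointing down, gripper open.
Joint ranges: [-177.97, 177.97], [-48.28, 115.42], [12.27, 149.76], [-77.06, 257.06], [2.81, 150.46], [-146.56, 146.56]. Speed limits (degrees/s): [147.25, 147.25, 180, 180, 180, 180].

### API

Orientations are given as [roll, pitch, yaw] about the fixed x, y, z axes, in that order (R = Rz(yaw) Ry(pitch) Rx(roll)).
In Python, from workcell import env, optics gives the robot as it stands. The module is installed in compiled form; this text tells all that it offers.
- The arm moves only by the tool send_rows, never from a script. Its argument "targets" is a list that holds one entry, the list of rows, each a list of 7 numbers: the turn, a rotation vector about the world's x, y, z scaled (see below), then the shift along the world's x, y, z scaled (see below), then the closure, from -1 (fully open) to 1 (shut). In form: [[[rx, ry, rz, x, y, z, gripper], ...]]. A call has 1 to 12 rows; each row shifts and turns the commanded pose from where the row before left it; what a row does not reach is not made up. The controller multiplies each number of a shift by 0.2 m and each number of a turn by pi/2 rad. A row lasts 1/10 s, in which the tool goes at most 50 mm and 8.59 degrees, less where a joint would pass 70% of its speed; a pose out of reach is approached as far as the arm can. A call with a number of a shift or a turn outside -1 to 1 is refused whole. A call with a gripper value outside its range is refused whole. The fingers move at their own pace and stop on an object; "grip_force" is the grip in N (left out, the last holds). Time passes only in rows, so rows that do not move let the fingers close. It gives the time, the measured TCP pose, the force, the opening and the grip force at its end, in the units of the state.
- env.state(): the state, without advancing time (a new reading comes with each control period).
- optics.grab_frame(name): name is "scene" or "side" or "wrist"; returns (picture, depth): 420x560x3 uint8, red, green, blue; 420x560 float32, mm along the optical axis (not along the pixel's ray), 0 where there is no reading.
- optics.camera_info(name): a dict with "camera_matrix" (3x3 intrinsics, pixels), "k1" (the pictures are not rectified: a ray, as slopes to the right and down, at radius r is drawn at 1 + k1 r^2 times it, then the intrinsics apply), "R" (3x3) and "t" (3): a world point X has camera coordinates R X + t; the wrist camera has in their place "mount" (4x4, takes a point from camera to tool coordinates, whose origin is the TCP and whose axes are the flange's). Camera axes: x right, y down, z forward; pixel columns grow to the right and rows downward; lengths in mm; the calibration is good to about 2 mm. A picture is of the moment at which its call begins: read the wrist's pose just before it. camera_info takes no time and is no camera call.
- env.job_done(): hands the job in; it is judged then, once.
Trained networks look in the newest picture that a camera, given by its name, has taken for a name from the list of things; names that differ only in an ending like _2 or _b are one class to them, and where a whole thing is asked for, a point or a joint stands for the part that bears it (a point fixed in the world has none). Each returns a list of dicts, best first, with "conf" (0 to 1); they miss things now and then, are a little off and sometimes report something else, mostly with a low value. They report only what shows in the picture. A call takes as long as a camera call.
- optics.silhouettes(camera, name): "mask" (420x560 bool, what is visible of it) and "at" ([column, row] in pixels, amid what is visible of it).
- optics.place_of(camera, name): "at" ([column, row] in pixels: a listed point, or the origin of a listed thing).
The state is a dict: "time_s": time; "qpos": joint angles; "qvel": joint speeds; "effort": joint torques, N m; "ee_pos": TCP position; "ee_rot": TCP orientation; "force": force on the tool from outside, world axes, zero at the start; "torque": the same for the moment, N m; "gripper_width": finger opening in mm; "gripper_force": force on a finger pad.
Only numpy, scipy, OpenCV 4.12 (cv2) and the standard library are available. Lean on these libraries where they do the work, as an engineer would, in place of code of your own. Each camera call takes 0.05 s, during which the arm holds its last target. There are 200 camera calls.

### The job

One of the three bolts on the grey terminal block is loose, but they all look alike: tap the bolt heads from above until you find the one that sinks. Then lift that pole's orange cover by its tab and hold it well open, at least halfway to upright, so that the bolt can be got at; finish while still holding it, since it springs shut when let go. Do not lift the covers of tight bolts, and do not disturb the things lying around.

Things in the scene. Friction and masses are not known exactly. Their poses are not given: they have to be found in the camera images.
- block: Grey plastic three-pole terminal block fixed to the bench, 80 (x) x 222 (y) x 46 mm high, with a 30 mm ear at each y end. Origin: centre of its underside, on the bench. -x is its front (towards the robot, where the orange tabs stick out), +y its left end, z up. The poles lie at y = +70 (left), 0 (middle), -70 mm (right). Ribs between them reach 55 mm above the bench.
- bolt_left_top (a point): Centre of the top face of the left bolt's head: dark, round, 18 mm across, standing up through a 27 mm hole in the orange cover. At the start its top is 68 mm above the bench, 16 mm above the cover. At x = -4 mm in the block's frame. The three bolts look alike; any may be the loose one.
- bolt_left (a joint): How far the left bolt has been pushed down (m), 0 at the start. A loose bolt sinks 7 mm to its stop under about 2 to 3 N and stays down; a tight one gives less than 2 mm.
- cap_left_tab (a point): Grip point on the left orange cover's lifting tab (moves with it). The cover is a plate 5 mm thick, 56 mm wide, from its hinge 70 mm to the front; the tab, a bar 10 mm wide (along y) and 9 mm high, goes on 42 mm in the plate's plane, free at the sides and below. This point is on the bar's centre line, 97 mm from the hinge, 15 mm from the bar's end; 49.5 mm above the bench while shut.
- cap_left_hinge (a point): Centre of the left cover's hinge axis, on the block at x = +36 mm, 49.5 mm above the bench; the axis runs along the block's y.
- cap_left (a joint): Opening angle of the left cover (rad): 0 lying shut, growing as the tab is lifted and swings up and back, 1.5 at its stop. A light spring (0.5 to 1 N at the tab) shuts it whenever it is let go.
- bolt_middle_top (a point): Centre of the top face of the middle bolt's head: dark, round, 18 mm across, standing up through a 27 mm hole in the orange cover. At the start its top is 68 mm above the bench, 16 mm above the cover. At x = -4 mm in the block's frame. The three bolts look alike; any may be the loose one.
- bolt_middle (a joint): How far the middle bolt has been pushed down (m), 0 at the start. A loose bolt sinks 7 mm to its stop under about 2 to 3 N and stays down; a tight one gives less than 2 mm.
- cap_middle_tab (a point): Grip point on the middle orange cover's lifting tab (moves with it). The cover is a plate 5 mm thick, 56 mm wide, from its hinge 70 mm to the front; the tab, a bar 10 mm wide (along y) and 9 mm high, goes on 42 mm in the plate's plane, free at the sides and below. This point is on the bar's centre line, 97 mm from the hinge, 15 mm from the bar's end; 49.5 mm above the bench while shut.
- cap_middle_hinge (a point): Centre of the middle cover's hinge axis, on the block at x = +36 mm, 49.5 mm above the bench; the axis runs along the block's y.
- cap_middle (a joint): Opening angle of the middle cover (rad): 0 lying shut, growing as the tab is lifted and swings up and back, 1.5 at its stop. A light spring (0.5 to 1 N at the tab) shuts it whenever it is let go.
- bolt_right_top (a point): Centre of the top face of the right bolt's head: dark, round, 18 mm across, standing up through a 27 mm hole in the orange cover. At the start its top is 68 mm above the bench, 16 mm above the cover. At x = -4 mm in the block's frame. The three bolts look alike; any may be the loose one.
- bolt_right (a joint): How far the right bolt has been pushed down (m), 0 at the start. A loose bolt sinks 7 mm to its stop under about 2 to 3 N and stays down; a tight one gives less than 2 mm.
- cap_right_tab (a point): Grip point on the right orange cover's lifting tab (moves with it). The cover is a plate 5 mm thick, 56 mm wide, from its hinge 70 mm to the front; the tab, a bar 10 mm wide (along y) and 9 mm high, goes on 42 mm in the plate's plane, free at the sides and below. This point is on the bar's centre line, 97 mm from the hinge, 15 mm from the bar's end; 49.5 mm above the bench while shut.
- cap_right_hinge (a point): Centre of the right cover's hinge axis, on the block at x = +36 mm, 49.5 mm above the bench; the axis runs along the block's y.
- cap_right (a joint): Opening angle of the right cover (rad): 0 lying shut, growing as the tab is lifted and swings up and back, 1.5 at its stop. A light spring (0.5 to 1 N at the tab) shuts it whenever it is let go.
- dish: Bystander: shallow white dish of small screws, 67 mm across, 16 high; origin at the centre of its underside.
- driver: Bystander: red-handled screwdriver lying flat, 19 x 154 x 17 mm; origin at the centre of its underside.
- mug: Bystander: orange mug, 81 x 113 x 101 mm; origin at the centre of its underside.
- spool: Bystander: solder spool with green flanges, 49 x 54 x 52 mm; origin at the centre of its underside.
- jar: Bystander: brown flux jar with black lid, 52 mm across, 38 high; origin at the centre of its underside.
- tape: Bystander: roll of black tape, 55 x 53 x 19 mm; origin at the centre of its underside.
- cutters: Bystander: side cutters with grey-green handles, 122 x 83 x 15 mm; origin at the centre of its underside.

How it is judged:
By the outcome, as a careful person would: the job done as asked, in the order asked, and still so for the second after the job is handed in, while the arm keeps its last pose, push and grip.
It also fails if it takes over 48 s, if anything falls off the work surface, if the arm or the gripper's body presses on something with over 40 N, if the wrist force passes 120 N, or if a joint passes its speed limit or range.

## Working session

There is one attempt and no reset: what is moved stays moved. The work goes in short steps, Python scripts to look and compute and a tool call to move; the robot and the scene stay as the last step left them, time stands still between calls to the robot, and variables do not carry over. Pictures are saved under pics/ and viewed, at most 10 in all, crops included, and the job is handed in when it is done.

Besides the shell and the picture viewer there is one more tool, called by a JSON object that holds its "method" and its "body", one argument or row to a line. send_rows: Moves the arm, as the interface text tells. Its arguments: {"type":"object","properties":{"targets":{"type":"array"},"grip_force":{"type":"number"}},"required":["targets"]}

```bash
mkdir -p pics
cat > h.py <<'E'
import numpy as np, cv2
from workcell import env, optics
def grab(n):
    s=env.state(); p,d=optics.grab_frame(n); return s,p,d
def save(p,f): cv2.imwrite('pics/'+f,p[:,:,::-1])
def ray(n,px,s=None):
    c=optics.camera_info(n);K=np.array(c['camera_matrix'],float)
    u=np.array([(px[0]-K[0,2])/K[0,0],(px[1]-K[1,2])/K[1,1]]);v=u.copy()
    for _ in range(20): v=u/(1+c['k1']*(v@v))
    r=np.array([v[0],v[1],1.])
    if 'mount' in c:
        from scipy.spatial.transform import Rotation as Ro
        M=np.array(c['mount']);Rt=Ro.from_euler('xyz',s['ee_rot'],degrees=True).as_matrix()
        return Rt@M[:3,3]+np.array(s['ee_pos']),Rt@M[:3,:3]@r
    R=np.array(c['R']);t=np.array(c['t']);return -R.T@t,R.T@r
def atz(n,px,z,s=None):
    o,r=ray(n,px,s);return o+r*(z-o[2])/r[2]
E
cat > a.py <<'E'
from h import *
print(env.state())
Z=dict(block=0,bolt_left_top=68,bolt_middle_top=68,bolt_right_top=68,cap_left_tab=49.5,cap_middle_tab=49.5,cap_right_tab=49.5)
for n in ['scene','side']:
    s,p,d=grab(n);save(p,n+'.png')
    for k,z in Z.items():
        r=optics.place_of(n,k)
        print(n,k,[(np.round(q['at']),round(q['conf'],2),atz(n,q['at'],z).round(0)) for q in r[:3]])
E
python3 a.py
```

```text
{'time_s': 0.0, 'qpos': array([-7.83239769e+01,  1.83506000e+01,  8.97051090e+01, -7.02642129e-04,
        7.20432318e+01, -1.14488287e+00]), 'qvel': array([ 5.64650259e-02,  1.70820780e-05, -5.60840250e-02, -3.12999208e-02,
        2.05638144e-02,  5.30666787e-04]), 'effort': array([-3.34619370e-03, -4.12455153e+01, -2.31969202e+01,  7.25303614e-02,
        4.59326897e-02, -1.38251989e-04]), 'ee_pos': array([ 127.50217596, -560.17969568,  213.13949965]), 'ee_rot': array([-1.79901066e+02, -1.30899260e-03,  1.28211220e+01]), 'force': array([ 0.33782639, -1.01572029,  0.23682157]), 'torque': array([ 0.009548  ,  0.02621251, -0.00063104]), 'gripper_force': 0.0, 'gripper_width': 91.35834492342492}
scene block [(array([264., 169.]), 0.61, array([498., 218.,   0.]))]
scene bolt_left_top [(array([260., 140.]), 0.6, array([469., 285.,  68.]))]
scene bolt_middle_top [(array([260., 150.]), 0.61, array([481., 228.,  68.]))]
scene bolt_right_top [(array([262., 166.]), 0.59, array([509., 151.,  68.]))]
scene cap_left_tab [(array([245., 145.]), 0.7, array([420., 267.,  50.]))]
scene cap_middle_tab [(array([243., 157.]), 0.8, array([431., 206.,  50.]))]
scene cap_right_tab [(array([245., 172.]), 0.84, array([457., 134.,  50.])), (array([245., 142.]), 0.7, array([414., 283.,  50.]))]
side block [(array([240., 211.]), 0.64, array([480., 207.,   0.]))]
side bolt_left_top [(array([230., 184.]), 0.57, array([467., 287.,  68.])), (array([235., 214.]), 0.41, array([445., 115.,  68.]))]
side bolt_middle_top [(array([237., 193.]), 0.59, array([479., 226.,  68.]))]
side bolt_right_top [(array([249., 204.]), 0.57, array([503., 151.,  68.]))]
side cap_left_tab [(array([221., 195.]), 0.66, array([424., 261.,  50.]))]
side cap_middle_tab [(array([224., 202.]), 0.63, array([425., 219.,  50.]))]
side cap_right_tab [(array([236., 213.]), 0.54, array([452., 143.,  50.]))]
```

View pics/scene.png

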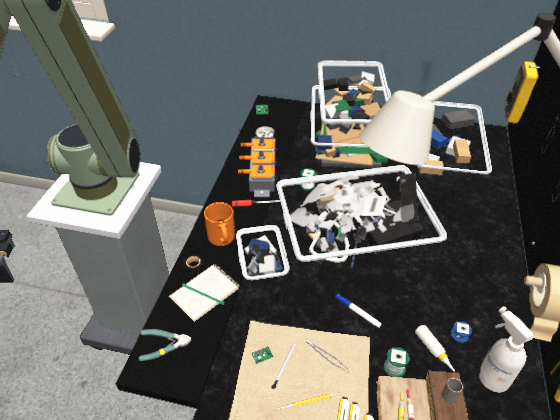

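View pics/side.png

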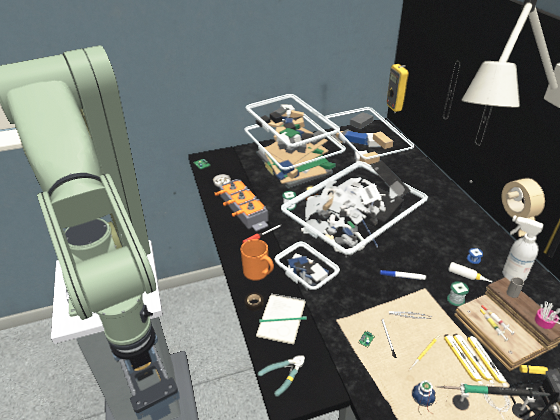

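The scene picture shows the block at about (262,165), turned about 16 degrees, with the mug in front of its right end at (219,224), the driver at (250,203) and the dish at (265,132). I'll move over it.

{"method": "send_rows", "body": {
  "targets": [
    [[0,0,0,0,0,0.25,1],[0,0,0,0,0,0.25,1],[0,0,0,0.1,0.22,0,1],[0,0,0,0.1,0.22,0,1],[0,0,0,0.1,0.22,0,1],[0,0,0,0.1,0.22,0,1],[0,0,0,0.1,0.22,0,1],[0,0,0,0.1,0.22,0,1],[0,0,0,0.1,0.22,0,1],[0,0,0,0.1,0.22,0,1],[0,0,0,0.1,0.22,0,1]]
  ]
}}

```text
time_s: 1.9
ee_pos: [307.9, -162.9, 314.3]
ee_rot: [179.9, -0.1, 12.8]
force: [1.2, -0.7, 0.3]
gripper_width: 5.6
gripper_force: 0.0
```

{"method": "send_rows", "body": {
  "targets": [
    [[0,0,0,0.1,0.22,0,1],[0,0,0,0.1,0.22,0,1],[0,0,0,0.1,0.22,0,1],[0,0,0,0.1,0.22,0,1],[0,0,0,0.1,0.22,0,1],[0,0,0,0.1,0.22,0,1],[0,0,0,0,0.22,0,1],[0,0,0.03,0,0.22,0,1],[0,0,0,0,0,0,1],[0,0,0,0,0,0,1]]
  ]
}}

```text
time_s: 2.9
ee_pos: [427.4, 187.7, 313.8]
ee_rot: [179.9, 0.0, 15.6]
force: [0.8, -0.3, 0.3]
gripper_width: 0.5
gripper_force: 0.0
```

```bash
cat > b.py <<'E'
from h import *
import sys
Z=dict(bolt_left_top=68,bolt_middle_top=68,bolt_right_top=68,cap_left_tab=49.5,cap_middle_tab=49.5,cap_right_tab=49.5)
s,p,d=grab('wrist');save(p,sys.argv[1]);print(s['ee_pos'].round(1),s['ee_rot'].round(1),s['force'].round(1),optics.camera_info('wrist')['mount'])
for k,z in Z.items():
    r=optics.place_of('wrist',k)
    print(k,[(np.round(q['at']),round(q['conf'],2),atz('wrist',q['at'],z,s).round(1)) for q in r[:3]])
E
python3 b.py w1.png
```

```text
[427.4 187.7 313.8] [179.9   0.   15.6] [ 0.8 -0.3  0.3] [[-1.55681064e-04 -9.61042513e-01 -2.76400549e-01  7.89364372e+01]
 [ 9.99999902e-01 -3.49364490e-05 -4.41770598e-04  8.71830487e-01]
 [ 4.14903872e-04 -2.76400591e-01  9.61042424e-01 -1.69978850e+02]
 [ 0.00000000e+00  0.00000000e+00  0.00000000e+00  1.00000000e+00]]
bolt_left_top [(array([217., 137.]), 0.48, array([469.4, 286.1,  68. ]))]
bolt_middle_top [(array([268., 138.]), 0.66, array([487.5, 219.7,  68. ])), (array([495., 248.]), 0.26, array([ 423.8, -164.3,   68. ]))]
bolt_right_top [(array([320., 141.]), 0.49, array([502.6, 149.9,  68. ]))]
cap_left_tab [(array([223., 172.]), 0.74, array([420.9, 270.4,  49.5]))]
cap_middle_tab [(array([270., 176.]), 0.67, array([434.7, 202.4,  49.5]))]
cap_right_tab [(array([269., 103.]), 0.45, array([531.9, 231.1,  49.5]))]
```

View pics/w1.png

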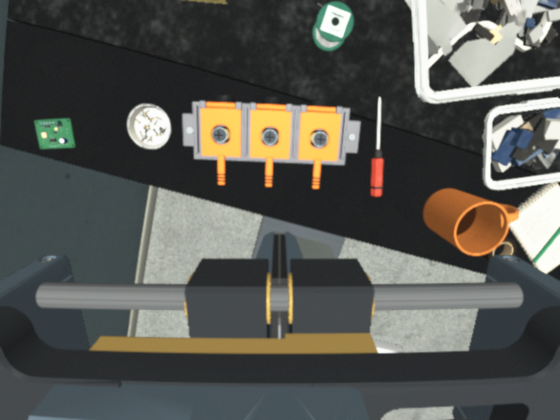

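The wrist view shows the bolts at (221,134), (270,136), (319,138), with the tabs below them around row 178. The driver at (377,150) lies right of the block. The front is clear.

```bash
cat > c.py <<'E'
from h import *
s=env.state()
P=[atz('wrist',q,68,s) for q in [(221,133.5),(270,136),(319.5,138)]]
for q in P: print(q.round(1))
T=[atz('wrist',q,49.5,s) for q in [(222,176),(269,178),(316,181)]]
for q in T: print(q.round(1))
d=P[0]-P[2];print(np.degrees(np.arctan2(-d[0],d[1])))
E
python3 c.py
```

```text
[476.7 281.3  68. ]
[491.  215.8  68. ]
[506.6 149.8  68. ]
[416.2 269.9  49.5]
[431.7 202.1  49.5]
[445.9 133.7  49.5]
12.808627560794504
```

{"method": "send_rows", "body": {
  "targets": [
    [[0,0,-0.027,0.105,0.05,-0.2,1],[0,0,0,0.105,0.05,-0.2,1],[0,0,0,0.105,0.045,-0.2,1],[0,0,0,0,0,-0.24,1],[0,0,0,0,0,-0.2,1],[0,0,0,0,0,-0.13,1],[0,0,0,0,0,0,1],[0,0,0,0,0,0,1]]
  ],
  "grip_force": 20
}}

```text
time_s: 4.05
ee_pos: [491.2, 216.1, 80.6]
ee_rot: [180.0, -0.0, 13.0]
force: [0.6, -0.1, 1.4]
gripper_width: 0.6
gripper_force: 0.0
```

View pics/w2.png

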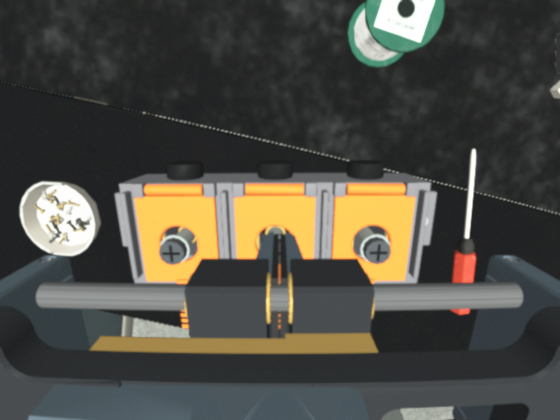

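The middle bolt is under the fingers, with the left bolt at (174,250) and the right at (377,252), so the tool is centred to about 3 mm. Now I'll press.

{"method": "send_rows", "body": {
  "targets": [
    [[0,0,0,0,0.01,-0.04,1],[0,0,0,0,0,-0.01,1],[0,0,0,0,0,-0.005,1],[0,0,0,0,0,-0.005,1],[0,0,0,0,0,0,1],[0,0,0,0,0,0,1]]
  ]
}}

```text
time_s: 5.0
ee_pos: [490.5, 218.3, 68.0]
ee_rot: [180.0, 0.0, 13.1]
force: [-0.4, -0.9, 0.9]
gripper_width: 0.3
gripper_force: 0.4
```

{"method": "send_rows", "body": {
  "targets": [
    [[0,0,0,0,0,-0.005,1],[0,0,0,0,0,-0.005,1],[0,0,0,0,0,0,1]]
  ]
}}

```text
time_s: 5.3
ee_pos: [490.7, 218.4, 67.8]
ee_rot: [-180.0, -0.0, 13.1]
force: [-4.6, -1.7, 13.9]
gripper_width: 0.3
gripper_force: 6.7
```

Middle is tight (14 N with no sinking). Left next.

{"method": "send_rows", "body": {
  "targets": [
    [[0,0,0,0,0,0.06,1],[0,0,0,-0.04,0.17,0,1],[0,0,0,-0.04,0.17,0,1],[0,0,0,0,0,-0.03,1],[0,0,0,0,0,-0.015,1],[0,0,0,0,0,-0.005,1],[0,0,0,0,0,0,1],[0,0,0,0,0,0,1]]
  ]
}}

```text
time_s: 6.1
ee_pos: [474.9, 285.5, 68.0]
ee_rot: [180.0, 0.0, 13.0]
force: [0.3, 0.4, 0.5]
gripper_width: 0.4
gripper_force: 0.3
```

{"method": "send_rows", "body": {
  "targets": [
    [[0,0,0,0,0,-0.005,1],[0,0,0,0,0,-0.005,1],[0,0,0,0,0,0,1]]
  ]
}}

```text
time_s: 6.4
ee_pos: [474.9, 285.5, 67.8]
ee_rot: [180.0, -0.0, 13.1]
force: [-3.0, -2.3, 11.8]
gripper_width: 0.1
gripper_force: 6.3
```

Left is tight too. Right must confirm as the loose one.

{"method": "send_rows", "body": {
  "targets": [
    [[0,0,0,0,0,0.06,1],[0,0,0,0.04,-0.17,0,1],[0,0,0,0.04,-0.17,0,1],[0,0,0,0.04,-0.17,0,1],[0,0,0,0.04,-0.17,0,1],[0,0,0,0,0,-0.03,1],[0,0,0,0,0,-0.015,1],[0,0,0,0,0,-0.005,1],[0,0,0,0,0,0,1],[0,0,0,0,0,0,1]]
  ]
}}

```text
time_s: 7.4
ee_pos: [506.4, 151.3, 68.0]
ee_rot: [-180.0, -0.0, 13.2]
force: [-0.1, -0.7, 0.3]
gripper_width: 0.2
gripper_force: 0.0
```

{"method": "send_rows", "body": {
  "targets": [
    [[0,0,0,0,0,-0.005,1],[0,0,0,0,0,-0.005,1],[0,0,0,0,0,-0.005,1],[0,0,0,0,0,-0.005,1],[0,0,0,0,0,0,1]]
  ]
}}

```text
time_s: 7.9
ee_pos: [506.7, 150.3, 63.9]
ee_rot: [180.0, -0.0, 13.1]
force: [-0.1, 1.1, 1.5]
gripper_width: 0.4
gripper_force: 0.4
```

{"method": "send_rows", "body": {
  "targets": [
    [[0,0,0,0,0,-0.005,1],[0,0,0,0,0,-0.005,1],[0,0,0,0,0,-0.005,1],[0,0,0,0,0,-0.005,1],[0,0,0,0,0,0,1]]
  ]
}}

```text
time_s: 8.4
ee_pos: [506.8, 150.3, 61.2]
ee_rot: [180.0, -0.0, 13.1]
force: [-3.2, -0.5, 10.3]
gripper_width: 0.5
gripper_force: 5.2
```

Right is the loose one: it sank 7 mm to 61 and stopped. Now I'll back off, tilt 35 degrees and pre-open in front of the right tab.

{"method": "send_rows", "body": {
  "targets": [
    [[0,0,0,0,0,0.225,1],[0,0,0,0,0,0.225,1],[0.0175,-0.0758,0,-0.098,-0.023,-0.045,0.12],[0.0175,-0.0758,0,-0.098,-0.023,-0.045,0.12],[0.0175,-0.0758,0,-0.098,-0.023,-0.045,0.12],[0.0175,-0.0758,0,-0.098,-0.023,-0.045,0.12],[0.0175,-0.0758,0,-0.098,-0.023,-0.045,0.12],[0,0,0,0,0,0,0.12],[0,0,0,0,0,0,0.12]]
  ]
}}

```text
time_s: 9.3
ee_pos: [429.1, 120.6, 113.5]
ee_rot: [178.2, -30.4, 12.9]
force: [-0.2, 0.2, 0.4]
gripper_width: 39.9
gripper_force: 0.0
```

```bash
python3 b.py w3.png
```

```text
[429.1 120.6 113.5] [178.2 -30.4  12.9] [-0.2  0.2  0.4] 
bolt_left_top [(array([ 96., 172.]), 0.81, array([471.7, 285.1,  68. ]))]
bolt_middle_top [(array([178., 170.]), 0.9, array([487.7, 217.6,  68. ]))]
bolt_right_top [(array([261., 171.]), 0.69, array([501.8, 149.2,  68. ])), (array([198., 187.]), 0.45, array([476.7, 197.3,  68. ]))]
cap_left_tab [(array([ 98., 241.]), 0.92, array([417. , 274.1,  49.5]))]
cap_middle_tab [(array([183., 238.]), 0.77, array([435. , 202.9,  49.5]))]
cap_right_tab [(array([265., 240.]), 0.81, array([448.8, 134.6,  49.5]))]
```

View pics/w3.png

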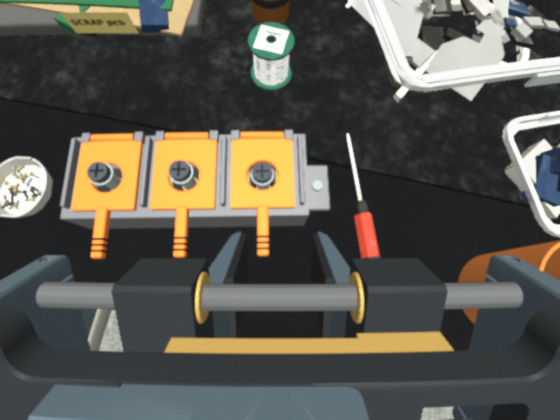

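The wrist view shows the right tab at (263,240) and the fingers straddling slightly to its right. I need about 9 mm left and some forward.

{"method": "send_rows", "body": {
  "targets": [
    [[0,0,0,0.06,0.04,0,0.12],[0,0,0,0.055,0.04,0,0.12],[0,0,0,0,0,-0.2,0.12],[0,0,0,0,0,0,0.12],[0,0,0,0,0,0,0.12]]
  ]
}}

```text
time_s: 10.15
ee_pos: [453.7, 131.7, 96.2]
ee_rot: [177.4, -30.5, 12.8]
force: [-0.9, -0.1, -0.1]
gripper_width: 40.1
gripper_force: 0.0
```

```bash
python3 b.py w4.png
```

```text
[453.7 131.7  96.2] [177.4 -30.5  12.8] [-0.9 -0.1 -0.1] 
bolt_left_top [(array([ 79., 199.]), 0.8, array([469.2, 287.6,  68. ]))]
bolt_middle_top [(array([172., 192.]), 0.85, array([489.4, 220. ,  68. ]))]
bolt_right_top [(array([266., 197.]), 0.9, array([500.4, 149.4,  68. ])), (array([273.,  17.]), 0.17, array([672.9, 180.1,  68. ]))]
cap_left_tab [(array([ 89., 272.]), 0.84, array([417.8, 271.6,  49.5]))]
cap_middle_tab []
cap_right_tab [(array([268., 268.]), 0.66, array([449.5, 137.3,  49.5]))]
```

View pics/w4.png

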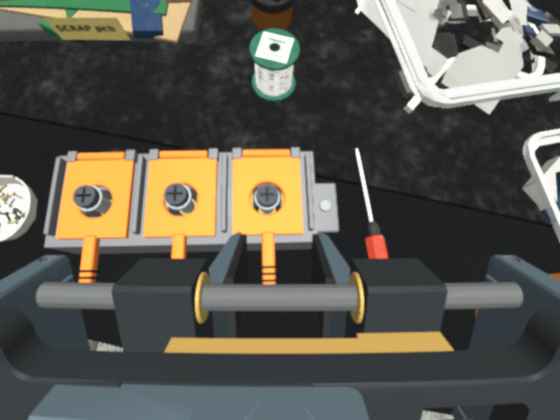

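The tab at (268,265) is now between the fingers, but the descent was limited. I'll check the joints.

```bash
python3 -c "
from h import *
s=env.state();print(s['qpos'].round(1),s['qvel'].round(1))"
```

```text
[ 18.8   6.4 135.3 -35.    9.8 129.8] [ 0.   0.2  0.1 -0.3  0.1  0.3]
```

The wrist joint is near its lower limit at this tilt, so I'll reduce the tilt to about 8 degrees.

{"method": "send_rows", "body": {
  "targets": [
    [[-0.0183,0.0794,0,-0.01,0.01,0,0.12],[-0.0183,0.0794,0,-0.01,0.01,0,0.12],[-0.0183,0.0794,0,0,0,0,0.12],[0,0,0,0,0,0,0.12],[0,0,0,0,0,-0.1,0.12],[0,0,0,0,0,0,0.12]]
  ]
}}

```text
time_s: 11.1
ee_pos: [450.6, 128.9, 74.2]
ee_rot: [176.4, -11.6, 12.7]
force: [-0.6, -0.6, 0.1]
gripper_width: 39.9
gripper_force: 0.0
```

{"method": "send_rows", "body": {
  "targets": [
    [[0.038,0.009,0.008,-0.005,0.035,0,0.12],[0,0,0,0,0,0,0.12],[0,0,0,0,0,-0.06,0.12],[0,0,0,0,0,0,0.12],[0,0,0,0,0,0,0.12]]
  ]
}}

```text
time_s: 11.6
ee_pos: [452.1, 136.7, 64.7]
ee_rot: [180.0, -11.8, 12.7]
force: [0.0, 0.4, -0.0]
gripper_width: 40.3
gripper_force: 0.0
```

```bash
python3 b.py w5.png; python3 -c "
from h import *
s=env.state();print(s['qpos'].round(1),s['ee_pos'].round(1))"
```

```text
[452.1 136.7  64.7] [180.  -11.8  12.7] [ 0.   0.4 -0. ] 
bolt_left_top []
bolt_middle_top [(array([161., 176.]), 0.85, array([487.2, 217.5,  68. ]))]
bolt_right_top [(array([277., 174.]), 0.72, array([503.1, 148.9,  68. ]))]
cap_left_tab [(array([ 78., 258.]), 0.82, array([418.4, 271.6,  49.5]))]
cap_middle_tab [(array([177., 259.]), 0.87, array([433.5, 203.5,  49.5]))]
cap_right_tab [(array([276., 257.]), 0.96, array([449.4, 137.5,  49.5])), (array([177., 256.]), 0.37, array([435.4, 203.8,  49.5]))]
[ 15.9  13.5 123.5  -1.3  31.2  94.3] [452.7 137.   64.8]
```

View pics/w5.png

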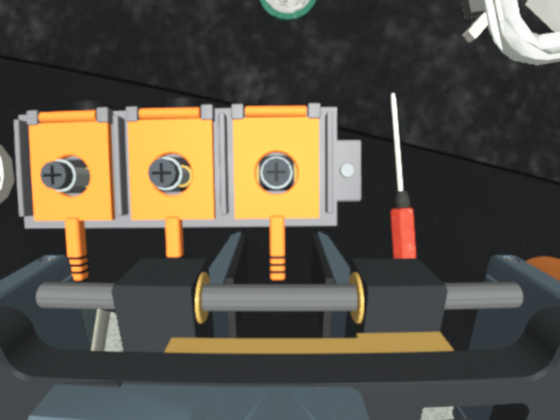

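The right tab at (277,245) is centred between the fingers, and the joints are well inside their ranges. Next I descend and grip.

{"method": "send_rows", "body": {
  "targets": [
    [[0,0,0,-0.015,0,-0.07,0.12],[0,0,0,0,0,-0.07,0.12],[0,0,0,0,0,0,0.12],[0,0,0,0,0,0,0.12]]
  ]
}}

```text
time_s: 12.35
ee_pos: [449.7, 136.9, 36.7]
ee_rot: [180.0, -11.8, 12.7]
force: [0.5, -0.6, 0.6]
gripper_width: 40.2
gripper_force: 0.0
```

{"method": "send_rows", "body": {
  "targets": [
    [[0,0,0,0,0,0,1],[0,0,0,0,0,0,1],[0,0,0,0,0,0,1],[0,0,0,0,0,0,1],[0,0,0,0,0,0,1]]
  ],
  "grip_force": 20
}}

```text
time_s: 12.85
ee_pos: [449.7, 137.5, 36.8]
ee_rot: [-180.0, -11.8, 12.7]
force: [-1.7, 4.5, 0.3]
gripper_width: 9.9
gripper_force: 20.0
```

Run:
```python
import numpy as np
f=np.radians
ph=np.linspace(0,63,13);t=-11.8+np.linspace(0,36,13)
P=np.c_[-99.3*np.cos(f(ph))-13*np.sin(f(t)),99.3*np.sin(f(ph))-13*np.cos(f(t))]
for d in np.diff(P,axis=0): print(np.round([d[0]*.974/200,d[0]*.225/200,d[1]/200],4))
print(np.array([-.225,.974])*3/90)
```

```text
[-0.0012 -0.0003  0.0448]
[0.0028 0.0006 0.0446]
[0.0068 0.0016 0.044 ]
[0.0106 0.0025 0.0431]
[0.0144 0.0033 0.0418]
[0.0181 0.0042 0.0401]
[0.0216 0.005  0.0381]
[0.0248 0.0057 0.0358]
[0.0279 0.0064 0.0332]
[0.0307 0.0071 0.0303]
[0.0332 0.0077 0.0272]
[0.0354 0.0082 0.0238]
[-0.0075      0.03246667]
```

{"method": "send_rows", "body": {
  "targets": [
    [[-0.0075,0.0325,0,-0.001,0,0.045,1],[-0.0075,0.0325,0,0.003,0.001,0.0445,1],[-0.0075,0.0325,0,0.007,0.0015,0.044,1],[-0.0075,0.0325,0,0.0105,0.0025,0.043,1],[-0.0075,0.0325,0,0.0145,0.0035,0.042,1],[-0.0075,0.0325,0,0.018,0.004,0.04,1]]
  ]
}}

```text
time_s: 13.45
ee_pos: [459.4, 139.9, 88.3]
ee_rot: [180.0, 6.4, 12.7]
force: [1.0, 2.5, -3.8]
gripper_width: 9.6
gripper_force: 20.0
```

{"method": "send_rows", "body": {
  "targets": [
    [[-0.0075,0.0325,0,0.0215,0.005,0.038,1],[-0.0075,0.0325,0,0.025,0.0055,0.036,1],[-0.0075,0.0325,0,0.028,0.0065,0.033,1],[-0.0075,0.0325,0,0.0305,0.007,0.03,1],[-0.0075,0.0325,0,0.033,0.0075,0.027,1],[-0.0075,0.0325,0,0.0355,0.008,0.024,1]]
  ]
}}

```text
time_s: 14.05
ee_pos: [493.5, 148.0, 125.7]
ee_rot: [179.9, 24.6, 12.7]
force: [-2.8, 2.1, -3.0]
gripper_width: 10.1
gripper_force: 20.0
```

{"method": "send_rows", "body": {
  "targets": [
    [[0,0,0,0,0,0,1],[0,0,0,0,0,0,1],[0,0,0,0,0,0,1]]
  ]
}}

```text
time_s: 14.35
ee_pos: [494.1, 148.0, 125.6]
ee_rot: [179.9, 24.2, 12.7]
force: [-1.9, 2.8, -1.5]
gripper_width: 9.6
gripper_force: 20.0
```

Run:
```python
from h import *
s,p,d=grab('side');_,w,_=grab('wrist')
c=cv2.resize(p[150:250,190:310],None,fx=3.3,fy=3.3,interpolation=2)
w=cv2.resize(w,(400,300));c=cv2.resize(c,(400,300));save(np.hstack([c,w]),'f.png')
```

```text
(no output)
```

View pics/f.png

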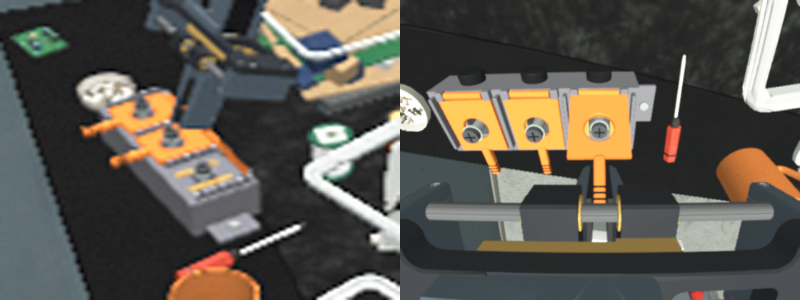

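The side view shows the right cover raised at about (235,150) with its bolt exposed at (207,165). The other two covers are shut, and the tab is held in the fingers.

```bash
python3 -c "
from workcell import env
print(env.job_done())"
```

```text
the job is handed in; nothing more can be done
None
```

The right bolt was the loose one: it sank 7 mm, while the middle and left bolts stayed tight. The right cover is held open at about 60° by its tab, the other two covers stayed shut, and I handed the job in at about 14.5 s.

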